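# Latch the sample carrier on the shaker and load its bottle

## Task

Stand the wooden carrier level on the open end of the shaker's deck and slide it in between the rails, so that its own leading edge lifts the hinged catch, until it is home against the end stop and the catch has dropped behind it; the robot itself must not touch the shaker or its catch. Then stand the tall slim amber jar upright in either well of the latched carrier and let go. Keep the jar upright throughout and leave everything else on the bench where it is.

Things in the scene. Friction and masses are not known exactly. Their poses are not given: they have to be found in the camera images.
- tray: The carrier: pale wooden open tray, 130 long (its x) x 100 wide (its y) x 40 mm high, walls and floor 6 mm, about 0.28 kg, same both ways round. A 12 mm cross wall at x = 0 divides it into two wells, each 53 (x) x 88 (y) mm, centres at x = +/-32.5 mm; it rises in the middle as a plank handle. Origin: centre of the underside, z up.
- tray_handle (a point): Centre of the flat top of the carrier's upright plank handle, 85 mm above the carrier's underside; the plank is 12 thick (carrier's x) x 44 mm wide (y) and stands 45 mm proud of the walls. Axes as the carrier.
- dock: Fixed low shaker: white housing, aluminium deck 340 (x) x 170 (y) mm, deck surface 50 mm above the bench, from x = -190 to +150 mm. Its x is the way the carrier slides in, away from the robot; y left. Origin on the bench. A dark bracket on the left rail, at x = -68 mm, 68 mm above the deck, carries the catch.
- dock_mouth (a point): Point on the deck, mid-lane, where the parallel rails begin (x = -50, y = 0 mm of the shaker). The two steel rails are 22 mm high and 106 mm apart inside, from here to the stop; for 40 mm before this point they flare outwards by 12 mm each as a lead-in, and before that the deck is open. Axes as the shaker.
- dock_home (a point): Point on the deck (50 mm above the bench, x = +70, y = 0 mm of the shaker) where the carrier's origin lies when it is home against the stop, its x along the shaker's x (either way round). The end stop, an upright plate 32 mm high, has its face 65 mm further along x. Axes as the shaker.
- catch (a joint): Hinge of the catch, rad: 0 drooping at rest, grows as the tip lifts, to 1.0. Dark steel bar 71 x 20 x 8 mm, 60 g, no spring, falls by its weight. Hinge along y, 58 mm above the deck, at shaker x = -68 mm; the bar slopes down and away from the robot over the left of the lane (y = +36 to +56 mm). The carrier's wall raises it to about 0.31.
- catch_tip (a point): Lower corner of the free end of the catch; at rest 20 mm above the deck, at shaker x = -8 mm. The carrier's leading edge meets the bar with its origin some 180 mm short of home; the tip then rides on the left wall and drops behind only in the last 4 mm before home. Dropped, it lets the carrier back by no more than about 9 mm.
- bottle: The tall slim amber glass jar with black cap: 42 mm diameter up to 77 mm, then a shoulder and neck (narrowest 27 mm) and a cap of 38 mm diameter and 16 mm height, 110 mm high in all, paper band, about 0.16 kg, standing free. Origin: centre of the underside, z up.
- squat_jar: Bystander: squat wide amber jar, 66 mm diameter, 65 mm high. Origin at the underside.
- beaker: Bystander: open glass beaker, 70 mm diameter, 90 mm high. Origin at the underside.
- white_bottle: Bystander: white bottle, 64 mm diameter, 160 mm high. Origin at the underside.
- carton: Bystander: white paper carton 60 x 80 x 140 mm high. Origin at the underside.
- spatula: Bystander: spatula, 180 mm long, lying on the bench. Origin under its middle.

How it is judged (in metres and radians):
On the way, in this order (a step that is already met when the one before it is completed fails the run):
1. the carrier, flat on the deck in its lane, has raised the catch with its own edge (value of joint catch above 0.2 rad and x of tray in the frame of dock_home between -0.19 and -0.005 m and y of tray in the frame of dock_home between -0.008 and 0.008 m and z of tray in the frame of dock_home below 0.012 m), for 0.1 s.
2. the carrier is home and the catch has dropped behind it (x of tray in the frame of dock_home above -0.012 m and y of tray in the frame of dock_home between -0.006 and 0.006 m and z of tray in the frame of dock_home below 0.005 m and angle between the x axis of tray and the x axis of dock, either way round below 0.08 rad and angle between tray's own z axis and vertical below 0.06 rad and value of joint catch below 0.06 rad), for 0.2 s.
3. the jar stands upright in a well of the latched carrier (all of step 2 and x of bottle in the frame of tray between -0.06 and 0.06 m and y of bottle in the frame of tray between -0.045 and 0.045 m and z of bottle in the frame of tray below 0.012 m and angle between bottle's own z axis and vertical below 0.1 rad), for 0.2 s.
At the end, for the whole second after the job is handed in: The carrier lies flat on the shaker's deck between the rails, within 12 mm of home against the stop, with the catch down behind it (catch below 0.06 rad); the jar stands upright (within 0.1 rad) on the floor of either well; both are at rest and released (all of step 3 and linear speed of each of tray, bottle below 0.02 m/s); the robot touches nothing.
It fails at once if the robot touches the shaker or its catch (contact force between any of the arm, the fingers and dock above 0.5 N).
It fails at once if the jar is tipped (angle between bottle's own z axis and vertical above 0.6 rad).
It fails at once if a bystander is moved by more than 40 mm (distance of any of squat_jar, beaker, white_bottle, carton, spatula from where it was at the start of the episode above 0.04 m).
It also fails if it takes over 69 s, if anything falls off the work surface, if the arm or the gripper's body presses on something with over 40 N, if the wrist force passes 120 N, or if a joint passes its speed limit or range.

## Robot

A 6-joint arm with a two-finger parallel gripper is mounted at the origin on the work surface. World frame = base frame: x ahead of the robot, y to its left, z up, the work surface at z = 0. Lengths are in m, angles in degrees, forces in N, time in s.
With the tool pointing down it reaches from about 0.4 to 0.825 m from the base axis. Payload 7 kg.
Tool frame: the origin (TCP) lies at the very end of the fingers, on their centre line; the grasp point (between the pads) lies 19 mm behind it; z points along the fingers, y is the line along which they close (so a half turn about z gives the same grasp; the last joint's range is limited). The gripper opens to 88 mm and grips with 3 to 60 N. Pads are 19 mm wide; open, the fingers measure 130 mm over their backs; the gripper's body (78 mm by 193 mm) begins 47 mm behind the grasp point.
Start: joints at [90.132, 20.546, 0.682, 0, -70.136, -16.507], TCP at [0.19, 0.648, 0.227] pointing down, gripper open.
Joint ranges: [-176.03, 176.03], [-82.01, 121.73], [-58.28, 71.71], [-173.87, 95.51], [-174.79, -0.11], [-173.66, 173.66]. Speed limits (degrees/s): [136.94, 136.94, 172.46, 180, 180, 180].

## Interface

Orientations are given as [roll, pitch, yaw] about the fixed x, y, z axes, in that order (R = Rz(yaw) Ry(pitch) Rx(roll)).
In Python, from plant import r gives the robot as it stands. The module is installed in compiled form; this text tells all that it offers.
- The arm moves only by the tool jog_arm, never from a script. Its arguments are lists of equal length, an entry for each row: "travel": the shift along the tool's x, y, z each as a share of 50 cm, from -1 to 1, a list of three; "dr": the turn, a rotation vector about the tool's x, y, z each as a share of 360 degrees, from -1 to 1, a list of three; "claw": the opening, from 0 (shut) to 1 (fully open). A call has exactly 10 rows; each row is the pose to reach, as a shift and turn from the pose commanded when the call began, along the tool's axes at that moment, turning the shorter way round; what a row does not reach only later rows make up. A row lasts 1/8 s, in which the tool goes at most 62.5 mm and 10.7 degrees, less where a joint would pass 70% of its speed; a pose out of reach is approached as far as the arm can. A call with a number of a shift or a turn outside -1 to 1 is refused whole. A call with a gripper value outside its range is refused whole. The fingers move at their own pace and stop on an object; "newtons" is the grip in N (left out, the last holds). Time passes only in rows, so rows that repeat a pose let the fingers close, or fill a call up. It gives the time, the measured TCP pose, the force, the opening and the grip force at its end, in the units of the state.
- r.get_state(): the state, without advancing time (a new reading comes with each control period).
- r.capture(name): name is "side" or "top" or "wrist"; returns a dict with "pixels" (384x512x3 uint8, red, green, blue), "range_z" (384x512 float32, m along the optical axis (not along the pixel's ray), 0 where there is no reading), "fx", "fy", "cx", "cy" (pixels), "dist_coeffs" ([k1, k2, p1, p2, k3] as OpenCV has them; the pictures are not rectified), "position" and "attitude" of the camera in the world; the wrist camera has in their place "hand_eye" (4x4, takes a point from camera to tool coordinates, whose origin is the TCP and whose axes are the flange's). Camera axes: x right, y up, looking along -z (the intrinsics and any distortion apply to the point x, -y, -z); pixel columns grow to the right and rows downward; lengths in m; the calibration is good to about 2 mm. A picture is of the moment at which its call begins: read the wrist's pose just before it.
- r.close_job(): hands the job in; it is judged then, once.
Trained networks look in the newest picture that a camera, given by its name, has taken for a name from the list of things; names that differ only in an ending like _2 or _b are one class to them, and where a whole thing is asked for, a point or a joint stands for the part that bears it (a point fixed in the world has none). Each returns a list of dicts, best first, with "conf" (0 to 1); they miss things now and then, are a little off and sometimes report something else, mostly with a low value. They report only what shows in the picture. A call takes as long as a camera call.
- r.boxes_of(name, camera): "extent" ([left, top, right, bottom] in pixels, round what is visible of it).
- r.regions_of(name, camera): "pixels" (384x512 bool, what is visible of it) and "extent" ([left, top, right, bottom] in pixels, round what is visible of it).
- r.tip_of(name, camera): "at" ([column, row] in pixels: a listed point, or the origin of a listed thing).
The state is a dict: "time_s": time; "joints": joint angles; "qd": joint speeds; "joint_torque": joint torques, N m; "tcp_pos": TCP position; "eef_rot": TCP orientation; "contact_force": force on the tool from outside, world axes, zero at the start; "moment": the same for the moment, N m; "gripper_width": finger opening in m; "gripper_force": force on a finger pad.
Only numpy, scipy, OpenCV 4.12 (cv2) and the standard library are available. Lean on these libraries where they do the work, as an engineer would, in place of code of your own. Each camera call takes 0.05 s, during which the arm holds its last target. There are 200 camera calls.

## Working session

There is one attempt and no reset: what is moved stays moved. The work goes in short steps, Python scripts to look and compute and a tool call to move; the robot and the scene stay as the last step left them, time stands still between calls to the robot, and variables do not carry over. Pictures are saved under pics/ and viewed, at most 10 in all, crops included, and the job is handed in when it is done.

Besides the shell and the picture viewer there is one more tool, called after "Call:" in YAML: its name, and indented under it one key for each argument. jog_arm: Moves the arm, as the interface text tells. Its arguments: {"type":"object","properties":{"travel":{"type":"array"},"dr":{"type":"array"},"claw":{"type":"array"},"newtons":{"type":"number"}},"required":["travel","dr","claw"]}

```bash
mkdir -p pics
cat > h.py <<'E'
import numpy as np, cv2
from scipy.spatial.transform import Rotation as R
from plant import r
def Rm(a):
    a=np.array(a,float)
    if a.shape==(3,3): return a
    if a.size==4: return R.from_quat(a).as_matrix()
    return R.from_euler('xyz',a,degrees=True).as_matrix()
def T(p,a):
    M=np.eye(4);M[:3,:3]=Rm(a);M[:3,3]=p;return M
def cap(n):
    s=r.get_state(); c=r.capture(n)
    c['M']= T(s['tcp_pos'],s['eef_rot'])@np.array(c['hand_eye']) if 'hand_eye' in c else T(c['position'],c['attitude'])
    c['K']=np.array([[c['fx'],0,c['cx']],[0,c['fy'],c['cy']],[0,0,1]]); c['D']=np.array(c['dist_coeffs'],float)
    return c
def cloud(c):
    h,w=c['range_z'].shape
    u,v=np.meshgrid(np.arange(w),np.arange(h))
    p=cv2.undistortPoints(np.stack([u,v],-1).reshape(-1,1,2).astype(np.float64),c['K'],c['D']).reshape(h,w,2)
    z=c['range_z']; P=np.stack([p[...,0]*z,-p[...,1]*z,-z],-1)
    W=P@c['M'][:3,:3].T+c['M'][:3,3]; W[z<=0]=np.nan
    return W
def ray(c,uv,z):
    p=cv2.undistortPoints(np.array([[uv]],float),c['K'],c['D'])[0,0]
    d=c['M'][:3,:3]@np.array([p[0],-p[1],-1]); o=c['M'][:3,3]
    return o+d*(z-o[2])/d[2]
def proj(c,P):
    q=(np.atleast_2d(P)-c['M'][:3,3])@c['M'][:3,:3]; q=q*[1,-1,-1]
    return cv2.projectPoints(q,np.zeros(3),np.zeros(3),c['K'],c['D'])[0].reshape(-1,2)
def save(c,n): cv2.imwrite('pics/'+n+'.png',c['pixels'][...,::-1])
E
cat > a.py <<'E'
from h import *
for cam in ['top','side']:
    c=cap(cam); save(c,cam+'0'); W=cloud(c); np.savez(cam+'0.npz',W=W,px=c['pixels'])
    print(cam,c['M'].round(3).tolist())
    for n in ['tray','dock','bottle','squat_jar','beaker','white_bottle','carton','spatula','tray_handle','dock_home','dock_mouth','catch_tip']:
        zs={'tray_handle':.085,'dock_home':.05,'dock_mouth':.05,'catch_tip':.07}.get(n,0)
        t=r.tip_of(n,cam)
        if t: print(n,t[0]['conf'],np.round(t[0]['at'],1),ray(c,t[0]['at'],zs).round(3))
        if zs==0:
            g=r.regions_of(n,cam)
            if g:
                Q=W[g[0]['pixels']]; Q=Q[~np.isnan(Q[:,0])]
                if len(Q): print('   reg',round(g[0]['conf'],2),len(Q),np.percentile(Q,[2,50,98],axis=0).round(3).tolist())
print(r.get_state())
E
python3 a.py
```

```text
top [[0.001, 0.981, -0.196, 0.361], [-1.0, -0.004, -0.025, -0.097], [-0.026, 0.195, 0.98, 1.376], [0.0, 0.0, 0.0, 1.0]]
tray 0.86 [126.5 249.7] [0.459 0.324 0.   ]
   reg 0.97 1749 [[0.395, 0.26, 0.0], [0.464, 0.322, 0.011], [0.535, 0.382, 0.085]]
dock 0.96 [247.7 207.6] [ 0.586 -0.036  0.   ]
   reg 0.87 7001 [[0.407, -0.124, 0.045], [0.565, -0.042, 0.052], [0.728, 0.04, 0.095]]
bottle 0.85 [341.4 237.1] [ 0.497 -0.31   0.   ]
   reg 0.65 227 [[0.475, -0.333, 0.033], [0.492, -0.312, 0.11], [0.51, -0.298, 0.116]]
squat_jar 0.85 [123.8 178.1] [0.677 0.344 0.   ]
   reg 0.93 498 [[0.643, 0.305, 0.001], [0.67, 0.326, 0.063], [0.702, 0.36, 0.07]]
beaker 0.93 [336.2 187.2] [ 0.646 -0.299  0.   ]
   reg 0.92 542 [[0.612, -0.323, 0.001], [0.654, -0.296, 0.042], [0.675, -0.259, 0.093]]
white_bottle 0.89 [159.7 144.2] [0.784 0.236 0.   ]
   reg 0.84 610 [[0.752, 0.195, 0.007], [0.772, 0.218, 0.107], [0.804, 0.257, 0.163]]
carton 0.6 [313.2 139.5] [ 0.795 -0.234  0.   ]
   reg 0.63 964 [[0.743, -0.265, 0.012], [0.767, -0.226, 0.139], [0.813, -0.187, 0.146]]
spatula 0.74 [342.7 240.1] [ 0.489 -
[... 1653 characters left out ...]
0.004 0.07 ]
{'time_s': 2.1, 'joints': array([ 9.01313823e+01,  2.05450967e+01,  6.81506438e-01, -9.57355951e-04,
       -7.01343348e+01, -1.65072877e+01]), 'qd': array([-0.07150796,  0.10881382,  0.01030395, -0.04928746, -0.00539015,
        0.05012974]), 'joint_torque': array([ 1.46705052e-04, -5.82369018e+01,  2.93296301e+01,  7.00260177e+00,
        1.24418395e-02, -1.38437895e-05]), 'tcp_pos': array([0.19030959, 0.64759668, 0.22656906]), 'eef_rot': array([-1.79998266e+02,  1.45286387e-03, -1.63762307e+01]), 'contact_force': array([-0.18746427, -0.77622953,  0.70134863]), 'moment': array([ 0.02746846,  0.04788941, -0.03320459]), 'gripper_force': 0.0, 'gripper_width': 0.08757544977319279}
```

```bash
cat > b.py <<'E'
from h import *
for cam in ['top','side']:
    W=np.load(cam+'0.npz')['W']; F=W.reshape(-1,3); F=F[~np.isnan(F[:,0])]
    b=lambda lo,hi,A: A[((A>lo)&(A<hi)).all(1)]
    def rect(n,Q):
        (x,y),(w,h),a=cv2.minAreaRect(Q[:,:2].astype(np.float32)); print(cam,n,len(Q),np.round([x,y,w,h,a],3))
    rect('tray walls',b([.36,.22,.030],[.58,.42,.05],F))
    rect('handle',b([.42,.27,.075],[.51,.37,.095],F))
    D=b([.36,-.16,.044],[.8,.08,.056],F); rect('deck',D)
    Rl=b([.36,-.16,.066],[.8,.08,.077],F); rect('rails',Rl); rect('hi',b([.36,-.16,.09],[.8,.08,.14],F))
    rect('stop',b([.68,-.11,.074],[.8,.03,.088],F))
    for s in (1,-1):
        for sl in np.arange(.42,.76,.03):
            q=Rl[(abs(Rl[:,0]-sl)<.015)&(s*(Rl[:,1]+.04)>.03)]
            if len(q)>2: print('  ',s,round(sl,2),len(q),np.percentile(q[:,1],[5,50,95]).round(3))
im=np.vstack([cv2.imread('pics/top0.png')[100:330,40:480],cv2.imread('pics/side0.png')[130:384,40:480]])
cv2.imwrite('pics/m0.png',cv2.resize(im,None,fx=1.23,fy=1.23))
E
python3 b.py
```

```text
top tray walls 477 [ 0.465  0.322  0.133  0.103 20.246]
top handle 76 [4.6500e-01 3.2100e-01 1.3000e-02 4.3000e-02 2.2969e+01]
top deck 5916 [ 5.7100e-01 -4.2000e-02  1.7100e-01  3.3900e-01  8.7717e+01]
top rails 429 [ 6.1500e-01 -4.3000e-02  1.4200e-01  2.3200e-01  8.7666e+01]
top hi 166 [0.54  0.013 0.053 0.038 2.372]
top stop 177 [ 0.708 -0.048  0.052  0.12   0.482]
   1 0.51 15 [0.021 0.027 0.032]
   1 0.54 6 [0.019 0.021 0.021]
   1 0.57 14 [-0.006  0.018  0.019]
   1 0.6 30 [-0.002  0.014  0.017]
   1 0.63 33 [0.008 0.011 0.017]
   1 0.66 26 [0.008 0.011 0.015]
   1 0.69 29 [0.006 0.009 0.015]
   1 0.72 27 [-0.004  0.009  0.012]
   -1 0.51 28 [-0.109 -0.104 -0.099]
   -1 0.54 30 [-0.101 -0.099 -0.096]
   -1 0.57 31 [-0.101 -0.099 -0.096]
   -1 0.6 22 [-0.104 -0.099 -0.096]
   -1 0.63 29 [-0.105 -0.102 -0.099]
   -1 0.66 25 [-0.105 -0.102 -0.099]
   -1 0.69 27 [-0.108 -0.105 -0.102]
   -1 0.72 28 [-0.108 -0.102 -0.074]
side tray walls 831 [ 0.465  0.322  0.131  0.102 20.116]
side handle 130 [4.6600e-01 3.2300e-01 1.2000e-02 4.4000e-02 2.0607e+01]
side deck 4655 [ 5.7000e-01 -4.0000e-02  1.7300e-01  3.3900e-01  8.8175e+01]
side rails 601 [ 6.1600e-01 -4.3000e-02  1.4600e-01  2.3000e-01  8.8126e+01]
side hi 212 [0.543 0.014 0.057 0.04  0.044]
side stop 147 [ 7.0800e-01 -4.5000e-02  1.2100e-01  5.2000e-02  8.8349e+01]
   1 0.51 29 [0.026 0.031 0.033]
   1 0.54 32 [0.014 0.021 0.032]
   1 0.57 43 [0.013 0.018 0.02 ]
   1 0.6 40 [0.011 0.017 0.02 ]
   1 0.63 43 [0.009 0.016 0.018]
   1 0.66 41 [0.009 0.014 0.017]
   1 0.69 38 [0.008 0.013 0.016]
   1 0.72 39 [-0.002  0.011  0.013]
   -1 0.51 37 [-0.111 -0.103 -0.098]
   -1 0.54 31 [-0.103 -0.095 -0.091]
   -1 0.57 33 [-0.1   -0.094 -0.092]
   -1 0.6 34 [-0.101 -0.095 -0.092]
   -1 0.63 34 [-0.102 -0.096 -0.094]
   -1 0.66 33 [-0.104 -0.098 -0.094]
   -1 0.69 32 [-0.105 -0.099 -0.096]
   -1 0.72 34 [-0.106 -0.098 -0.075]
```

View pics/m0.png

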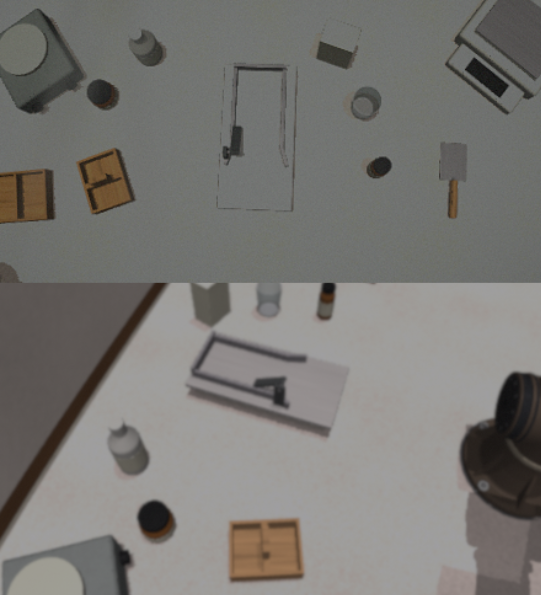

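Top view and side view both show the carrier (yaw ≈ 20°, about (0.465, 0.322)), the shaker (yaw ≈ −2°, origin ≈ (0.590, −0.042)), and the amber jar at (0.494, −0.312). In the top half of the mosaic the carrier is at pixel (105,180), the shaker at (257,138) and the jar at (378,166).

```bash
cat > go.py <<'E'
import sys
from h import *
def go(p,yaw):
    s=r.get_state(); M=T(s['tcp_pos'],s['eef_rot'])
    G=Rm([180,0,yaw]); d=M[:3,:3].T@(np.array(p)-M[:3,3])
    w=R.from_matrix(M[:3,:3].T@G).as_rotvec(degrees=True)
    print('t',round(s['time_s'],2),'at',np.round(s['tcp_pos'],4),np.round(s['eef_rot'],2),'travel',(d/.5).round(4).tolist(),'dr',(w/360).round(4).tolist())
if __name__=='__main__': a=[float(x) for x in sys.argv[1:]]; go(a[:3],a[3])
E
python3 go.py .465 .322 .16 -69.8
```

```text
t 2.1 at [0.1903 0.6476 0.2266] [-180.      0.    -16.38] travel [0.7107, 0.4699, 0.1331] dr [-0.0, 0.0, 0.1484]
```

Call:
jog_arm:
  travel:
    - [0.7107, 0.4699, 0.1331]
    - [0.7107, 0.4699, 0.1331]
    - [0.7107, 0.4699, 0.1331]
    - [0.7107, 0.4699, 0.1331]
    - [0.7107, 0.4699, 0.1331]
    - [0.7107, 0.4699, 0.1331]
    - [0.7107, 0.4699, 0.1331]
    - [0.7107, 0.4699, 0.1331]
    - [0.7107, 0.4699, 0.1331]
    - [0.7107, 0.4699, 0.1331]
  dr:
    - [0, 0, 0.1484]
    - [0, 0, 0.1484]
    - [0, 0, 0.1484]
    - [0, 0, 0.1484]
    - [0, 0, 0.1484]
    - [0, 0, 0.1484]
    - [0, 0, 0.1484]
    - [0, 0, 0.1484]
    - [0, 0, 0.1484]
    - [0, 0, 0.1484]
  claw: [0.6, 0.6, 0.6, 0.6, 0.6, 0.6, 0.6, 0.6, 0.6, 0.6]
  newtons: 40

```text
time_s: 3.35
tcp_pos: [0.4646, 0.323, 0.1603]
eef_rot: [-180.0, 0.0, -69.7]
contact_force: [-0.6, -0.7, 0.1]
gripper_width: 0.0526
gripper_force: 0.0
```

```bash
python3 - <<'E'
from h import *
c=cap('wrist'); save(c,'w1'); W=cloud(c); F=W.reshape(-1,3); F=F[~np.isnan(F[:,0])]
b=lambda lo,hi: F[((F>lo)&(F<hi)).all(1)]
for n,Q in [('handle',b([.42,.27,.079],[.51,.37,.092])),('walls',b([.36,.22,.033],[.58,.42,.047]))]:
    if len(Q)>5: print(n,len(Q),cv2.minAreaRect(Q[:,:2].astype(np.float32)),np.median(Q,0))
t=r.tip_of('tray_handle','wrist'); print(t and (t[0],ray(c,t[0]['at'],.085)))
E
python3 go.py .465 .322 .047 -69.8
```

```text
handle 697 ((0.46549496054649353, 0.32158762216567993), (0.011374048888683319, 0.04390127584338188), 19.99174690246582) [0.46588296 0.32075247 0.08491492]
walls 3125 ((0.4652055501937866, 0.3220725655555725), (0.13067136704921722, 0.10089258849620819), 19.96626091003418) [0.47166026 0.30207109 0.03981532]
({'at': [250.3, 192.4], 'conf': 0.61}, array([0.46702955, 0.32305572, 0.085     ]))
t 3.45 at [0.4645 0.323  0.1602] [-1.7998e+02  2.0000e-02 -6.9700e+01] travel [0.0023, -0.0002, 0.2265] dr [-0.0001, 0.0, 0.0003]
```

View pics/w1.png

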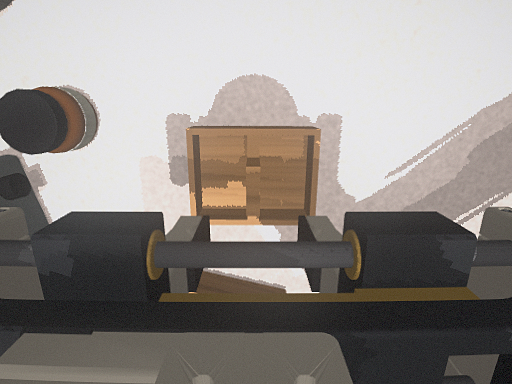

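The view shows the carrier's handle at about pixel (253,185), square with the fingers. Depth puts it at (0.4655, 0.3217), top at 0.085 as it should be.

Call:
jog_arm:
  travel:
    - [0.002, 0, 0.08]
    - [0.002, 0, 0.16]
    - [0.002, 0, 0.21]
    - [0.002, 0, 0.2265]
    - [0.002, 0, 0.2265]
    - [0.002, 0, 0.2265]
    - [0.002, 0, 0.2265]
    - [0.002, 0, 0.2265]
    - [0.002, 0, 0.2265]
    - [0.002, 0, 0.2265]
  dr:
    - [0, 0, 0]
    - [0, 0, 0]
    - [0, 0, 0]
    - [0, 0, 0]
    - [0, 0, 0]
    - [0, 0, 0]
    - [0, 0, 0]
    - [0, 0, 0]
    - [0, 0, 0]
    - [0, 0, 0]
  claw: [0.6, 0.6, 0.6, 0.6, 0.6, 0, 0, 0, 0, 0]
  newtons: 45

```text
time_s: 4.7
tcp_pos: [0.4655, 0.3212, 0.047]
eef_rot: [-180.0, 0.0, -69.8]
contact_force: [0.9, -0.3, 2.3]
gripper_width: 0.0119
gripper_force: 45.0
```

```bash
python3 go.py .465 .322 .2 -69.8;python3 go.py .455 -.037 .2 -92
```

```text
t 4.7 at [0.4655 0.3212 0.047 ] [-1.7998e+02  1.0000e-02 -6.9800e+01] travel [-0.002, 0.0003, -0.306] dr [-0.0001, 0.0, -0.0]
t 4.7 at [0.4655 0.3212 0.047 ] [-1.7998e+02  1.0000e-02 -6.9800e+01] travel [0.665, 0.267, -0.3063] dr [-0.0001, 0.0, 0.0617]
```

Call:
jog_arm:
  travel:
    - [0, 0, -0.1]
    - [0, 0, -0.2]
    - [0.08, 0.03, -0.28]
    - [0.18, 0.07, -0.3063]
    - [0.28, 0.11, -0.3063]
    - [0.38, 0.15, -0.3063]
    - [0.48, 0.19, -0.3063]
    - [0.57, 0.23, -0.3063]
    - [0.64, 0.255, -0.3063]
    - [0.665, 0.267, -0.3063]
  dr:
    - [0, 0, 0]
    - [0, 0, 0]
    - [0, 0, 0]
    - [0, 0, 0.01]
    - [0, 0, 0.02]
    - [0, 0, 0.03]
    - [0, 0, 0.04]
    - [0, 0, 0.05]
    - [0, 0, 0.058]
    - [0, 0, 0.0617]
  claw: [0, 0, 0, 0, 0, 0, 0, 0, 0, 0]

```text
time_s: 5.95
tcp_pos: [0.4539, -0.0389, 0.1994]
eef_rot: [179.9, -0.0, -92.2]
contact_force: [0.5, -0.1, -3.4]
gripper_width: 0.0118
gripper_force: 45.0
```

```bash
cat > m.py <<'E'
from h import *
s=r.get_state(); print(s['time_s'],np.round(s['tcp_pos'],4),np.round(s['eef_rot'],2),s['gripper_width'],np.round(s['contact_force'],1)); tz=s['tcp_pos'][2]-.047
p=np.array(s['tcp_pos'][:2])
for cam in ['top','side']:
    c=cap(cam); save(c,cam+'1'); F=cloud(c).reshape(-1,3); F=F[~np.isnan(F[:,0])]
    b=lambda lo,hi: F[((F>lo)&(F<hi)).all(1)]
    for n,Q in [('walls',b([*(p-.1),tz+.030],[*(p+.1),tz+.046])),('deck',b([.36,-.16,.044],[.8,.08,.056])),('rails',b([.56,-.16,.067],[.695,.08,.077]))]:
        if len(Q)>5: print(cam,n,len(Q),[np.round(x,4) for x in cv2.minAreaRect(Q[:,:2].astype(np.float32))],np.median(Q,0).round(3))
    for sgn in (1,-1):
        Q=b([.56,-.16,.066],[.695,.08,.077]); Q=Q[sgn*(Q[:,1]+.043)>.045]
        print(cam,sgn,len(Q),np.polyfit(Q[:,0]-.6,Q[:,1],1).round(4))
E
python3 m.py
```

```text
5.95 [ 0.4539 -0.0389  0.1994] [ 1.7992e+02 -1.0000e-02 -9.2210e+01] 0.011786567270029844 [ 0.5 -0.1 -3.4]
top walls 199 [array([ 0.4534, -0.0388]), array([0.1008, 0.1279]), np.float64(87.4141)] [ 0.414 -0.083  0.193]
top deck 3057 [array([ 0.5709, -0.0419]), array([0.1708, 0.3382]), np.float64(87.6447)] [ 0.64  -0.076  0.051]
top rails 203 [array([ 0.63  , -0.0444]), array([0.122 , 0.1333]), np.float64(87.7062)] [ 0.638 -0.099  0.073]
top 1 83 [-0.0429  0.0137]
top -1 122 [-0.0444 -0.1001]
side walls 522 [array([ 0.4533, -0.0374]), array([0.1024, 0.1309]), np.float64(87.2567)] [0.451 0.005 0.192]
side deck 3971 [array([ 0.5701, -0.0394]), array([0.171 , 0.3388]), np.float64(87.6352)] [ 0.57  -0.022  0.051]
side rails 318 [array([ 0.6276, -0.0416]), array([0.126 , 0.1343]), np.float64(89.8979)] [0.626 0.011 0.072]
side 1 188 [-0.0369  0.0161]
side -1 145 [-0.0403 -0.0961]
```

```bash
python3 go.py .456 -.0369 .100 -92.2
```

```text
t 6.05 at [ 0.4541 -0.0382  0.1994] [179.93  -0.   -92.16] travel [-0.0027, -0.0039, 0.1989] dr [0.0002, -0.0, 0.0001]
```

Call:
jog_arm:
  travel:
    - [0, -0.002, 0]
    - [0, -0.002, 0.05]
    - [0, -0.002, 0.1]
    - [0, -0.002, 0.14]
    - [0, -0.002, 0.17]
    - [0, -0.002, 0.185]
    - [0, -0.002, 0.195]
    - [0, -0.002, 0.199]
    - [0, -0.002, 0.199]
    - [0, -0.002, 0.199]
  dr:
    - [0, 0, 0]
    - [0, 0, 0.0005]
    - [0, 0, 0.0005]
    - [0, 0, 0.0005]
    - [0, 0, 0.0005]
    - [0, 0, 0.0005]
    - [0, 0, 0.0005]
    - [0, 0, 0.0005]
    - [0, 0, 0.0005]
    - [0, 0, 0.0005]
  claw: [0, 0, 0, 0, 0, 0, 0, 0, 0, 0]

```text
time_s: 7.3
tcp_pos: [0.4562, -0.0371, 0.1008]
eef_rot: [-180.0, 0.0, -92.2]
contact_force: [-0.2, 1.0, -3.7]
gripper_width: 0.0117
gripper_force: 45.0
```

```bash
python3 m.py; python3 go.py .456 -.0369 .098 -92.3
python3 - <<'E'
import cv2,numpy as np
a=cv2.imread('pics/top1.png')[120:300,170:330]; b=cv2.imread('pics/side1.png')[130:310,170:370]
cv2.imwrite('pics/m1.png',cv2.resize(np.hstack([a,b]),None,fx=2.2,fy=2.2,interpolation=cv2.INTER_CUBIC))
E
```

```text
7.3 [ 0.4562 -0.0371  0.1008] [-1.7996e+02  1.0000e-02 -9.2190e+01] 0.011725101268046597 [-0.2  1.  -3.7]
top walls 160 [array([ 0.4555, -0.037 ]), array([0.1009, 0.1253]), np.float64(88.229)] [ 0.412 -0.082  0.095]
top deck 3382 [array([ 0.5708, -0.0419]), array([0.1705, 0.3386]), np.float64(87.7535)] [ 0.631 -0.07   0.051]
top rails 227 [array([ 0.6295, -0.0443]), array([0.1221, 0.1318]), np.float64(87.7124)] [ 0.633 -0.096  0.073]
top 1 105 [-0.0454  0.014 ]
top -1 122 [-0.0432 -0.1001]
side walls 443 [array([ 0.4724, -0.0232]), array([0.1686, 0.1098]), np.float64(1.9961)] [0.462 0.009 0.094]
side deck 2947 [array([ 0.5656, -0.0392]), array([0.1704, 0.3438]), np.float64(87.3365)] [ 0.614 -0.016  0.051]
side rails 295 [array([ 0.6272, -0.0419]), array([0.1223, 0.1391]), np.float64(87.4704)] [0.628 0.011 0.072]
side 1 177 [-0.0458  0.0161]
side -1 135 [-0.0439 -0.0959]
t 7.4 at [ 0.4561 -0.0371  0.1007] [-1.7996e+02  1.0000e-02 -9.2200e+01] travel [-0.0004, 0.0002, 0.0055] dr [-0.0001, 0.0, 0.0003]
```

View pics/m1.png

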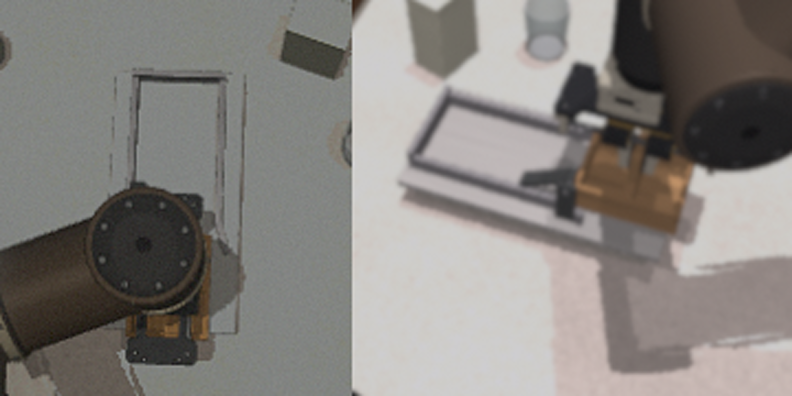

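The carrier hangs level just above the open end of the deck, right half of the mosaic at (635,185). The catch is ahead of it at (540,180), and the carrier is in line with the lane.

Call:
jog_arm:
  travel:
    - [0, 0, 0.001]
    - [0, 0, 0.002]
    - [0, 0, 0.003]
    - [0, 0, 0.004]
    - [0, 0, 0.005]
    - [0, 0, 0.006]
    - [0, 0, 0.006]
    - [0, 0, 0.006]
    - [0, 0, 0.006]
    - [0, 0, 0.006]
  dr:
    - [0, 0, 0.0004]
    - [0, 0, 0.0004]
    - [0, 0, 0.0004]
    - [0, 0, 0.0004]
    - [0, 0, 0.0004]
    - [0, 0, 0.0004]
    - [0, 0, 0.0004]
    - [0, 0, 0.0004]
    - [0, 0, 0.0004]
    - [0, 0, 0.0004]
  claw: [0, 0, 0, 0, 0, 0, 0, 0, 0, 0]

```text
time_s: 8.65
tcp_pos: [0.4559, -0.0371, 0.0974]
eef_rot: [-180.0, -0.0, -92.3]
contact_force: [-0.5, 0.9, -3.0]
gripper_width: 0.0117
gripper_force: 45.0
```

```bash
python3 go.py .556 -.0409 .0973 -92.3
```

```text
t 8.65 at [ 0.4559 -0.0371  0.0974] [-180.     -0.    -92.33] travel [-0.0006, -0.2004, 0.0003] dr [-0.0, -0.0, -0.0001]
```

Call:
jog_arm:
  travel:
    - [0, -0.02, 0]
    - [0, -0.04, 0]
    - [0, -0.06, 0]
    - [0, -0.08, 0]
    - [0, -0.1, 0]
    - [0, -0.12, 0]
    - [0, -0.14, 0]
    - [0, -0.16, 0]
    - [0, -0.18, 0]
    - [0, -0.2, 0]
  dr:
    - [0, 0, 0]
    - [0, 0, 0]
    - [0, 0, 0]
    - [0, 0, 0]
    - [0, 0, 0]
    - [0, 0, 0]
    - [0, 0, 0]
    - [0, 0, 0]
    - [0, 0, 0]
    - [0, 0, 0]
  claw: [0, 0, 0, 0, 0, 0, 0, 0, 0, 0]

```text
time_s: 9.9
tcp_pos: [0.5565, -0.0412, 0.0974]
eef_rot: [-180.0, -0.0, -92.3]
contact_force: [0.0, 0.2, -3.6]
gripper_width: 0.0117
gripper_force: 45.0
```

```bash
python3 m.py; python3 go.py .655 -.0450 .0975 -92.4
python3 - <<'E'
import cv2,numpy as np
a=cv2.imread('pics/top1.png')[120:300,170:330]; b=cv2.imread('pics/side1.png')[130:310,150:350]
cv2.imwrite('pics/m2.png',cv2.resize(np.hstack([a,b]),None,fx=2.2,fy=2.2,interpolation=cv2.INTER_CUBIC))
E
```

```text
9.9 [ 0.5565 -0.0412  0.0974] [-180.     -0.    -92.34] 0.011674813251500837 [ 0.   0.2 -3.6]
top walls 141 [array([ 0.5566, -0.0352]), array([0.1149, 0.1296]), np.float64(85.5688)] [ 0.539 -0.088  0.091]
top deck 2790 [array([ 0.5709, -0.042 ]), array([0.1706, 0.3388]), np.float64(87.6545)] [ 0.468 -0.079  0.051]
top rails 120 [array([ 0.5989, -0.0754]), array([0.0892, 0.1821]), np.float64(47.6406)] [ 0.626 -0.102  0.073]
top 1 1 [-0.2465  0.0094]
top -1 120 [-0.0482 -0.0998]
side walls 311 [array([ 0.5585, -0.0297]), array([0.1229, 0.1308]), np.float64(87.3158)] [0.548 0.001 0.09 ]
side deck 3450 [array([ 0.5694, -0.041 ]), array([0.1735, 0.3374]), np.float64(87.8294)] [ 0.494 -0.017  0.051]
side rails 242 [array([ 0.6266, -0.0382]), array([0.1166, 0.1345]), np.float64(89.0276)] [0.617 0.013 0.073]
side 1 220 [-0.0103  0.014 ]
side -1 12 [-0.0329 -0.0938]
t 10.0 at [ 0.5571 -0.0412  0.0974] [-179.96   -0.    -92.33] travel [-0.0003, -0.196, -0.0001] dr [-0.0001, -0.0, 0.0002]m.py:11: RankWarning: Polyfit may be poorly conditioned
  print(cam,sgn,len(Q),np.polyfit(Q[:,0]-.6,Q[:,1],1).round(4))
```

View pics/m2.png

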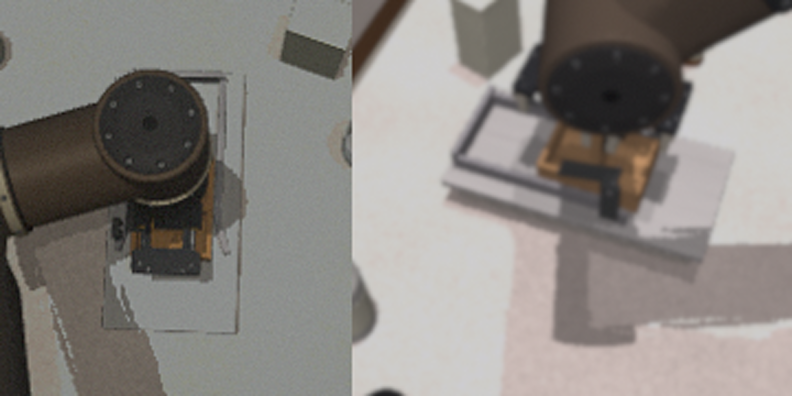

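The catch lies raised on the carrier's left wall (right half, (590,175)), and the carrier is between the rails with negligible side force.

Call:
jog_arm:
  travel:
    - [0, -0.025, 0]
    - [0, -0.05, 0]
    - [0, -0.075, 0]
    - [0, -0.1, 0]
    - [0, -0.125, 0]
    - [0, -0.15, 0]
    - [0, -0.17, 0]
    - [0, -0.185, 0]
    - [0, -0.192, 0]
    - [0, -0.196, 0]
  dr:
    - [0, 0, 0]
    - [0, 0, 0]
    - [0, 0, 0]
    - [0, 0, 0]
    - [0, 0, 0]
    - [0, 0, 0]
    - [0, 0, 0]
    - [0, 0, 0]
    - [0, 0, 0]
    - [0, 0, 0]
  claw: [0, 0, 0, 0, 0, 0, 0, 0, 0, 0]

```text
time_s: 11.25
tcp_pos: [0.6537, -0.0452, 0.0973]
eef_rot: [180.0, 0.0, -92.3]
contact_force: [-0.2, -0.4, -3.5]
gripper_width: 0.0114
gripper_force: 45.0
```

Call:
jog_arm:
  travel:
    - [0, -0.002, 0]
    - [0, -0.004, 0]
    - [0, -0.006, 0]
    - [0, -0.008, 0]
    - [0, -0.01, 0]
    - [0, -0.012, 0]
    - [0, -0.013, 0]
    - [0, -0.014, 0]
    - [0, -0.014, 0]
    - [0, -0.014, 0]
  dr:
    - [0, 0, 0]
    - [0, 0, 0]
    - [0, 0, 0]
    - [0, 0, 0]
    - [0, 0, 0]
    - [0, 0, 0]
    - [0, 0, 0]
    - [0, 0, 0]
    - [0, 0, 0]
    - [0, 0, 0]
  claw: [0, 0, 0, 0, 0, 0, 0, 0, 0, 0]

```text
time_s: 12.5
tcp_pos: [0.6607, -0.0455, 0.0974]
eef_rot: [180.0, -0.0, -92.3]
contact_force: [-0.4, -0.0, -2.5]
gripper_width: 0.0121
gripper_force: 45.0
```

```bash
python3 m.py 2>/dev/null
python3 - <<'E'
import cv2,numpy as np
a=cv2.imread('pics/top1.png')[120:300,170:330]; b=cv2.imread('pics/side1.png')[130:310,150:350]
cv2.imwrite('pics/m3.png',cv2.resize(np.hstack([a,b]),None,fx=2.2,fy=2.2,interpolation=cv2.INTER_CUBIC))
E
```

```text
12.5 [ 0.6607 -0.0455  0.0974] [180.    -0.   -92.34] 0.012103601509288334 [-0.4 -0.  -2.5]
top walls 217 [array([ 0.6448, -0.0466]), array([0.1038, 0.1799]), np.float64(83.4925)] [ 0.635 -0.088  0.09 ]
top deck 4302 [array([ 0.5707, -0.0417]), array([0.1709, 0.3382]), np.float64(87.7237)] [ 0.505 -0.047  0.051]
top rails 239 [array([ 0.6275, -0.0443]), array([0.122 , 0.1361]), np.float64(87.7213)] [ 0.625 -0.093  0.073]
top 1 110 [-0.0473  0.0143]
top -1 121 [-0.044 -0.1  ]
side walls 451 [array([ 0.6466, -0.0394]), array([0.106 , 0.1741]), np.float64(88.438)] [ 0.656 -0.     0.089]
side deck 3548 [array([ 0.5701, -0.0408]), array([0.1741, 0.3389]), np.float64(87.9281)] [ 0.494 -0.021  0.051]
side rails 350 [array([ 0.6254, -0.0423]), array([0.1239, 0.1345]), np.float64(87.9343)] [0.622 0.009 0.072]
side 1 253 [-0.0583  0.0142]
side -1 42 [ 0.026  -0.0939]
```

Call:
jog_arm:
  travel:
    - [0, -0.001, 0]
    - [0, -0.002, 0]
    - [0, -0.003, 0]
    - [0, -0.004, 0]
    - [0, -0.005, 0]
    - [0, -0.006, 0]
    - [0, -0.006, 0]
    - [0, -0.006, 0]
    - [0, -0.006, 0]
    - [0, -0.006, 0]
  dr:
    - [0, 0, 0]
    - [0, 0, 0]
    - [0, 0, 0]
    - [0, 0, 0]
    - [0, 0, 0]
    - [0, 0, 0]
    - [0, 0, 0]
    - [0, 0, 0]
    - [0, 0, 0]
    - [0, 0, 0]
  claw: [0, 0, 0, 0, 0, 0, 0, 0, 0, 0]

```text
time_s: 13.85
tcp_pos: [0.6612, -0.0456, 0.0973]
eef_rot: [179.7, -0.0, -92.3]
contact_force: [-10.7, 2.4, 4.1]
gripper_width: 0.012
gripper_force: 45.0
```

```bash
python3 m.py 2>/dev/null|head -3
python3 - <<'E'
import cv2,numpy as np
a=cv2.imread('pics/top1.png')[120:300,170:330]; b=cv2.imread('pics/side1.png')[130:310,150:350]
cv2.imwrite('pics/m3.png',cv2.resize(np.hstack([a,b]),None,fx=2.2,fy=2.2,interpolation=cv2.INTER_CUBIC))
E
```

```text
13.85 [ 0.6612 -0.0456  0.0973] [ 1.7975e+02 -2.0000e-02 -9.2350e+01] 0.012040033686974629 [-10.7   2.4   4.1]
top walls 216 [array([ 0.6455, -0.0469]), array([0.1115, 0.1747]), np.float64(86.2993)] [ 0.635 -0.088  0.09 ]
top deck 4323 [array([ 0.5704, -0.0417]), array([0.1708, 0.3378]), np.float64(87.759)] [ 0.508 -0.047  0.051]
```

View pics/m3.png

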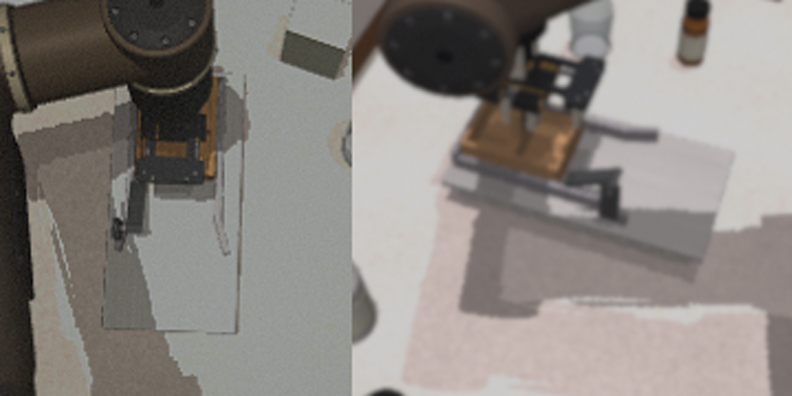

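The carrier is against the stop (≈11 N), and the catch tip appears to be just behind its back wall at (585,178) in the right half. I'll check the catch's slope by depth.

Run:
```python
from h import *
for cam in ['side','top']:
    c=cap(cam); F=cloud(c).reshape(-1,3); F=F[~np.isnan(F[:,0])]
    o=np.array([.591,-.0423]); a=np.radians(-2.35); X=(F[:,:2]-o)@np.array([[np.cos(a),-np.sin(a)],[np.sin(a),np.cos(a)]])
    for x in range(-75,15,6):
        k=(abs(X[:,0]*1e3-x)<3)&(abs(X[:,1]-.046)<.006)
        z=F[k,2]*1e3-50
        if k.sum(): print(cam,x,k.sum(),np.percentile(z,[10,50,90]).round(0))
print(c['position'])
```

```text
side -75 3 [-0.  1.  1.]
side -69 8 [61. 63. 67.]
side -63 7 [59. 61. 62.]
side -57 9 [56. 58. 59.]
side -51 10 [53. 55. 57.]
side -45 5 [50. 51. 53.]
side -39 7 [48. 49. 51.]
side -33 7 [44. 46. 47.]
side -27 8 [40. 42. 76.]
side -21 16 [ 37.  85. 149.]
side -15 21 [ 34. 129. 152.]
side -9 13 [ 30.  33. 154.]
side -3 7 [ 28. 150. 156.]
side 3 8 [16. 24. 41.]
side 9 17 [26. 37. 41.]
top -75 13 [ 0.  4. 63.]
top -69 20 [-2. 31. 68.]
top -63 8 [56. 59. 62.]
top -57 8 [56. 56. 60.]
top -51 8 [52. 55. 56.]
top -45 10 [48. 52. 55.]
top -39 9 [43. 46. 49.]
top -33 9 [41. 45. 47.]
top -27 8 [40. 42. 45.]
top -21 8 [36. 38. 40.]
top -15 10 [29. 34. 37.]
top -9 10 [26. 31. 35.]
top 3 3 [ 2.  5. 33.]
top 9 14 [421. 431. 438.]
[ 0.36066709 -0.09676607  1.37605777]
```

Catch slope ≈ 29° (tip low), so it has dropped. Relieve the push, open, and lift off.

Call:
jog_arm:
  travel:
    - [0, 0.003, 0]
    - [0, 0.004, 0]
    - [0, 0.004, 0]
    - [0, 0.004, 0]
    - [0, 0.004, 0]
    - [0, 0.004, -0.02]
    - [0, 0.004, -0.08]
    - [0, 0.004, -0.16]
    - [0, 0.004, -0.24]
    - [0, 0.004, -0.3]
  dr:
    - [0, 0, 0]
    - [0, 0, 0]
    - [0, 0, 0]
    - [0, 0, 0]
    - [0, 0, 0]
    - [0, 0, 0]
    - [0, 0, 0]
    - [0, 0, 0]
    - [0, 0, 0]
    - [0, 0, 0]
  claw: [0, 0, 0.4, 0.4, 0.4, 0.4, 0.4, 0.4, 0.4, 0.4]

```text
time_s: 15.3
tcp_pos: [0.6623, -0.0456, 0.2506]
eef_rot: [-179.8, 0.0, -92.3]
contact_force: [0.2, 0.8, -0.3]
gripper_width: 0.0353
gripper_force: 0.0
```

```bash
python3 go.py .494 -.312 .22 -2.3
```

```text
t 15.3 at [ 0.6623 -0.0456  0.2506] [-1.7983e+02  2.0000e-02 -9.2330e+01] travel [0.5461, 0.3148, 0.0601] dr [-0.0004, -0.0003, -0.2501]
```

Call:
jog_arm:
  travel:
    - [0.06, 0.035, 0]
    - [0.12, 0.07, 0.01]
    - [0.18, 0.105, 0.02]
    - [0.24, 0.14, 0.03]
    - [0.3, 0.17, 0.04]
    - [0.36, 0.205, 0.05]
    - [0.42, 0.24, 0.06]
    - [0.48, 0.275, 0.06]
    - [0.53, 0.305, 0.06]
    - [0.546, 0.3148, 0.06]
  dr:
    - [0, 0, -0.025]
    - [0, 0, -0.05]
    - [0, 0, -0.076]
    - [0, 0, -0.103]
    - [0, 0, -0.13]
    - [0, 0, -0.157]
    - [0, 0, -0.184]
    - [0, 0, -0.211]
    - [0, 0, -0.236]
    - [0, 0, -0.25]
  claw: [0.8, 0.8, 0.8, 0.8, 0.8, 0.8, 0.8, 0.8, 0.8, 0.8]

```text
time_s: 16.55
tcp_pos: [0.4926, -0.3133, 0.2185]
eef_rot: [180.0, -0.1, -2.2]
contact_force: [1.4, 0.2, -0.4]
gripper_width: 0.0699
gripper_force: 0.0
```

```bash
python3 - <<'E'
from h import *
for cam in ['wrist','top','side']:
    c=cap(cam); F=cloud(c).reshape(-1,3); F=F[~np.isnan(F[:,0])]
    if cam=='wrist': save(c,'w2')
    b=lambda lo,hi: F[((F>lo)&(F<hi)).all(1)]
    for n,Q in [('cap',b([.44,-.36,.103],[.54,-.26,.118])),('body',b([.44,-.36,.02],[.54,-.26,.075]))]:
        if len(Q)>5: print(cam,n,len(Q),np.round(cv2.minEnclosingCircle(Q[:,:2].astype(np.float32))[0],4),Q.min(0).round(4),Q.max(0).round(4),np.median(Q[:,2]))
    t=r.tip_of('bottle',cam); print(t and (t[0]['conf'],ray(c,t[0]['at'],0)))
    if cam!='wrist':
        o=np.array([.661,-.0452]); Q=F[(abs(F[:,:2]-o)<.09).all(1)&(F[:,2]>.08)&(F[:,2]<.096)]
        print('tray',[np.round(x,4) for x in cv2.minAreaRect(Q[:,:2].astype(np.float32))])
        H=F[(abs(F[:,:2]-o)<.04).all(1)&(F[:,2]>.127)&(F[:,2]<.142)]
        if len(H)>5: print('handle',len(H),[np.round(x,4) for x in cv2.minAreaRect(H[:,:2].astype(np.float32))],np.median(H[:,2]))
        if cam=='side': cv2.imwrite('pics/m4.png',cv2.resize(np.hstack([cv2.imread('pics/w2.png')[:,60:460],c['pixels'][0:384,100:400,::-1]]),None,fx=1.14,fy=1.14))
E
python3 go.py .494 -.312 .048 -2.3
```

```text
wrist cap 1190 [ 0.4948 -0.3193] [ 0.4767 -0.3379  0.103 ] [ 0.5137 -0.3005  0.1127] 0.10992970649906134
wrist body 228 [ 0.4999 -0.319 ] [ 0.4986 -0.3393  0.0201] [ 0.516  -0.2986  0.0749] 0.05363062631696591
(0.65, array([ 0.49461195, -0.316389  ,  0.        ]))
top cap 7 [ 0.4788 -0.3197] [ 0.4783 -0.3278  0.1053] [ 0.4789 -0.3117  0.111 ] 0.10864171559838653
top body 16 [ 0.4777 -0.3192] [ 0.474  -0.3306  0.0236] [ 0.478  -0.3079  0.0743] 0.04992826218351143
(0.57, array([ 0.50373601, -0.31867504,  0.        ]))
tray [array([ 0.6521, -0.0123]), array([0.0546, 0.1632]), np.float64(87.7584)]
handle 9 [array([ 0.6608, -0.0274]), array([0.0116, 0.0029]), np.float64(1.6351)] 0.13657566815078415
side cap 97 [ 0.4948 -0.3145] [ 0.4762 -0.3344  0.1033] [ 0.5129 -0.2964  0.1135] 0.10977922082849245
side body 163 [ 0.4938 -0.312 ] [ 0.4728 -0.3163  0.0212] [ 0.5151 -0.2926  0.0746] 0.04860444339338221
(0.96, array([ 0.49472548, -0.31312222,  0.        ]))
tray [array([ 0.6525, -0.0457]), array([0.1193, 0.1618]), np.float64(89.7779)]
handle 77 [array([ 0.6599, -0.0443]), array([0.0477, 0.0135]), np.float64(88.1975)] 0.13434932159389146
t 16.85 at [ 0.4937 -0.3115  0.2178] [ 1.7999e+02 -3.0000e-02 -2.4000e+00] travel [0.0004, 0.0009, 0.3395] dr [0.0, -0.0001, -0.0003]
```

View pics/m4.png

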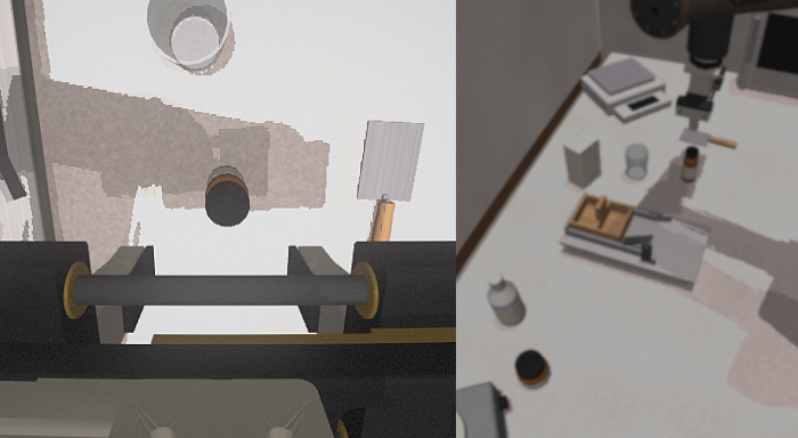

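Left half: the jar cap at (227,198) sits nearly midway between the fingers, with the spatula clear to the right. Right half: the carrier is home and released, the catch behind it at (640,240). One more wrist measurement now that the arm is still:

Run:
```python
from h import *
c=cap('wrist'); F=cloud(c).reshape(-1,3); F=F[~np.isnan(F[:,0])]
for lo,hi in ((.106,.114),(.02,.075)):
    Q=F[((F>[.44,-.37,lo])&(F<[.54,-.26,hi])).all(1)]; print(len(Q),np.round(cv2.minEnclosingCircle(Q[:,:2].astype(np.float32)),4),Q.min(0).round(4),Q.max(0).round(4))
from go import go
go([.4950,-.3170,.048],-2.35)
```

```text
Traceback (most recent call last):
ValueError: setting an array element with a sequence. The requested array has an inhomogeneous shape after 1 dimensions. The detected shape was (2,) + inhomogeneous part.
```

Run:
```python
from h import *
c=cap('wrist'); F=cloud(c).reshape(-1,3); F=F[~np.isnan(F[:,0])]
for lo,hi in ((.106,.114),(.02,.075)):
    Q=F[((F>[.44,-.37,lo])&(F<[.54,-.26,hi])).all(1)]; print(len(Q),cv2.minEnclosingCircle(Q[:,:2].astype(np.float32)),Q.min(0).round(4),Q.max(0).round(4))
from go import go
go([.4950,-.3170,.048],-2.35)
```

```text
1175 ((0.49484238028526306, -0.3193212151527405), 0.01919485628604889) [ 0.4758 -0.3374  0.1062] [ 0.5136 -0.3005  0.1121]
244 ((0.5003403425216675, -0.31924933195114136), 0.020237965509295464) [ 0.4997 -0.3394  0.0202] [ 0.5159 -0.2991  0.0748]
t 16.95 at [ 0.4937 -0.3114  0.2175] [ 1.80e+02 -1.00e-02 -2.35e+00] travel [0.003, 0.011, 0.3391] dr [0.0, -0.0, 0.0]
```

Call:
jog_arm:
  travel:
    - [0.0026, 0.0122, 0.03]
    - [0.0026, 0.0122, 0.1]
    - [0.0026, 0.0122, 0.18]
    - [0.0026, 0.0122, 0.25]
    - [0.0026, 0.0122, 0.3]
    - [0.0026, 0.0122, 0.33]
    - [0.0026, 0.0122, 0.338]
    - [0.0026, 0.0122, 0.338]
    - [0.0026, 0.0122, 0.338]
    - [0.0026, 0.0122, 0.338]
  dr:
    - [0, 0, 0]
    - [0, 0, 0]
    - [0, 0, 0]
    - [0, 0, 0]
    - [0, 0, 0]
    - [0, 0, 0]
    - [0, 0, 0]
    - [0, 0, 0]
    - [0, 0, 0]
    - [0, 0, 0]
  claw: [0.9, 0.9, 0.9, 0.9, 0.9, 0.9, 0.9, 0.9, 0.7, 0.55]
  newtons: 15

```text
time_s: 18.2
tcp_pos: [0.4949, -0.3181, 0.0493]
eef_rot: [180.0, -0.1, -2.3]
contact_force: [0.3, -0.5, -0.7]
gripper_width: 0.0642
gripper_force: 0.0
```

Call:
jog_arm:
  travel:
    - [0, 0, 0]
    - [0, 0, 0]
    - [0, 0, 0]
    - [0, 0, 0]
    - [0, 0, -0.01]
    - [0, 0, -0.04]
    - [0, 0, -0.09]
    - [0, 0, -0.16]
    - [0, 0, -0.24]
    - [0, 0, -0.3]
  dr:
    - [0, 0, 0]
    - [0, 0, 0]
    - [0, 0, 0]
    - [0, 0, 0]
    - [0, 0, 0]
    - [0, 0, 0]
    - [0, 0, 0]
    - [0, 0, 0]
    - [0, 0, 0]
    - [0, 0, 0]
  claw: [0.4, 0.3, 0.3, 0.3, 0.3, 0.3, 0.3, 0.3, 0.3, 0.3]
  newtons: 20

```text
time_s: 19.45
tcp_pos: [0.4946, -0.3182, 0.2015]
eef_rot: [180.0, -0.1, -2.3]
contact_force: [0.5, -0.5, -2.2]
gripper_width: 0.0417
gripper_force: 20.0
```

Run:
```python
from h import *
from go import go
o=np.array([.661,-.0452]); u=np.array([np.cos(np.radians(-2.35)),np.sin(np.radians(-2.35))])
for d in (0,.0325): print((o+u*d).round(4))
go([*(o+u*.0325),.21],-2.35)
```

```text
[ 0.661  -0.0452]
[ 0.6935 -0.0465]
t 19.45 at [ 0.4946 -0.3182  0.2015] [ 1.7996e+02 -1.3000e-01 -2.3300e+00] travel [0.3753, -0.559, -0.0167] dr [0.0001, -0.0004, 0.0001]
```

Call:
jog_arm:
  travel:
    - [0.02, -0.03, -0.03]
    - [0.06, -0.09, -0.047]
    - [0.11, -0.165, -0.047]
    - [0.16, -0.24, -0.047]
    - [0.21, -0.315, -0.047]
    - [0.26, -0.39, -0.047]
    - [0.31, -0.46, -0.047]
    - [0.345, -0.515, -0.047]
    - [0.368, -0.547, -0.047]
    - [0.3753, -0.559, -0.047]
  dr:
    - [0, 0, 0]
    - [0, 0, 0]
    - [0, 0, 0]
    - [0, 0, 0]
    - [0, 0, 0]
    - [0, 0, 0]
    - [0, 0, 0]
    - [0, 0, 0]
    - [0, 0, 0]
    - [0, 0, 0]
  claw: [0.3, 0.3, 0.3, 0.3, 0.3, 0.3, 0.3, 0.3, 0.3, 0.3]

```text
time_s: 20.7
tcp_pos: [0.6935, -0.0456, 0.2215]
eef_rot: [180.0, 0.0, -2.3]
contact_force: [0.4, 0.2, -0.9]
gripper_width: 0.0411
gripper_force: 20.0
```

Run:
```python
from h import *
from go import go
import time
r.capture('side'); r.capture('side')
s=r.get_state(); p=s['tcp_pos']; print(p,s['gripper_width'])
for cam in ['side','top','wrist']:
    c=cap(cam); F=cloud(c).reshape(-1,3); F=F[~np.isnan(F[:,0])]; save(c,cam+'5')
    o=np.array([.661,-.0452])
    g=r.regions_of('bottle',cam)
    if g:
        Q=cloud(c)[g[0]['pixels']]; Q=Q[~np.isnan(Q[:,0])]; Q=Q[(abs(Q[:,:2]-p[:2])<.04).all(1)]; print(cam,'bottle',g[0]['conf'],len(Q),Q.min(0).round(4),Q.max(0).round(4)) if len(Q) else 0
    for n,Q in [('handle',F[(abs(F[:,:2]-o)<.035).all(1)&(F[:,2]>.13)&(F[:,2]<.139)]),('walls',F[(abs(F[:,:2]-o)<.085).all(1)&(F[:,2]>.085)&(F[:,2]<.094)])]:
        if len(Q)>5: print(cam,n,len(Q),[np.round(x,4) for x in cv2.minAreaRect(Q[:,:2].astype(np.float32))])
im=np.hstack([cv2.imread('pics/wrist5.png')[:,60:460],cv2.imread('pics/side5.png')[:,100:400]])
cv2.imwrite('pics/m5.png',cv2.resize(im,None,fx=1.14,fy=1.14))
go([.6935,-.0465,.1055],-2.35)
```

```text
[ 0.69314449 -0.04636921  0.22170143] 0.04125855623156293
side bottle 0.82 222 [ 0.6715 -0.0532  0.1708] [ 0.7047 -0.0227  0.2847]
side handle 71 [array([ 0.6609, -0.0442]), array([0.0472, 0.013 ]), np.float64(89.195)]
side walls 418 [array([ 0.6546, -0.0429]), array([0.1551, 0.109 ]), np.float64(0.468)]
top bottle 0.65 95 [ 0.6598 -0.0679  0.0602] [ 0.7117 -0.0323  0.3007]
top handle 62 [array([ 0.6593, -0.0462]), array([0.0414, 0.013 ]), np.float64(86.8076)]
top walls 304 [array([ 0.6521, -0.0479]), array([0.1078, 0.1608]), np.float64(85.6056)]
wrist bottle 0.78 6065 [ 0.6533 -0.0812  0.0889] [ 0.7149 -0.0269  0.2859]
wrist walls 1647 [array([ 0.6861, -0.0463]), array([0.1004, 0.0788]), np.float64(87.8442)]
t 21.1 at [ 0.6929 -0.0472  0.2223] [-1.7999e+02 -2.0000e-02 -2.3900e+00] travel [0.001, -0.0014, 0.2335] dr [-0.0, -0.0001, -0.0001]
```

View pics/m5.png

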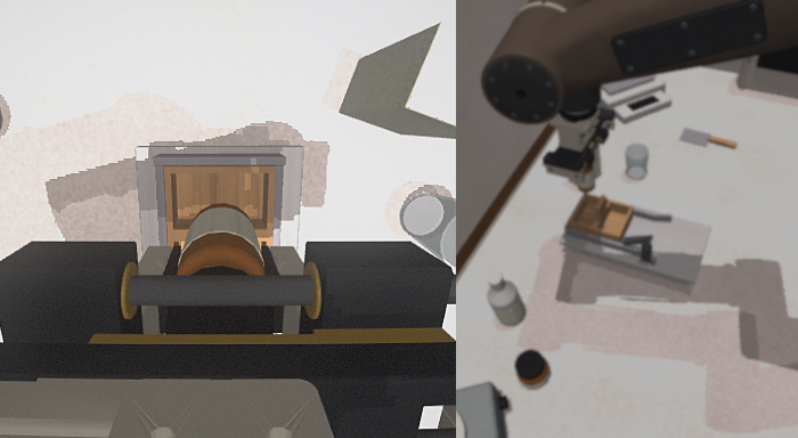

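Left half: the jar hangs over the far well, centred between the well's side walls (well centre (222,215)). Right half: the carrier is still latched, catch down at (640,240). Lowering.

Call:
jog_arm:
  travel:
    - [0.001, 0, 0.03]
    - [0.001, 0, 0.07]
    - [0.001, 0, 0.11]
    - [0.001, 0, 0.145]
    - [0.001, 0, 0.175]
    - [0.001, 0, 0.2]
    - [0.001, 0, 0.215]
    - [0.001, 0, 0.223]
    - [0.001, 0, 0.227]
    - [0.001, 0, 0.228]
  dr:
    - [0, 0, 0]
    - [0, 0, 0]
    - [0, 0, 0]
    - [0, 0, 0]
    - [0, 0, 0]
    - [0, 0, 0]
    - [0, 0, 0]
    - [0, 0, 0]
    - [0, 0, 0]
    - [0, 0, 0]
  claw: [0.3, 0.3, 0.3, 0.3, 0.3, 0.3, 0.3, 0.3, 0.3, 0.3]

```text
time_s: 22.35
tcp_pos: [0.694, -0.0464, 0.1082]
eef_rot: [-180.0, -0.0, -2.3]
contact_force: [0.6, -0.9, -0.6]
gripper_width: 0.0415
gripper_force: 20.0
```

Call:
jog_arm:
  travel:
    - [0, 0, 0.001]
    - [0, 0, 0.002]
    - [0, 0, 0.003]
    - [0, 0, 0.004]
    - [0, 0, 0.005]
    - [0, 0, 0.006]
    - [0, 0, 0.006]
    - [0, 0, 0.006]
    - [0, 0, 0.006]
    - [0, 0, 0.006]
  dr:
    - [0, 0, 0]
    - [0, 0, 0]
    - [0, 0, 0]
    - [0, 0, 0]
    - [0, 0, 0]
    - [0, 0, 0]
    - [0, 0, 0]
    - [0, 0, 0]
    - [0, 0, 0]
    - [0, 0, 0]
  claw: [0.3, 0.3, 0.3, 0.3, 0.3, 0.3, 0.3, 0.3, 0.3, 0.3]

```text
time_s: 23.6
tcp_pos: [0.6938, -0.0464, 0.1049]
eef_rot: [-180.0, -0.0, -2.3]
contact_force: [0.2, -0.5, -0.5]
gripper_width: 0.0417
gripper_force: 20.0
```

Call:
jog_arm:
  travel:
    - [0, 0, 0.0005]
    - [0, 0, 0.001]
    - [0, 0, 0.0015]
    - [0, 0, 0.002]
    - [0, 0, 0.0025]
    - [0, 0, 0.003]
    - [0, 0, 0.003]
    - [0, 0, 0.003]
    - [0, 0, 0.003]
    - [0, 0, 0.003]
  dr:
    - [0, 0, 0]
    - [0, 0, 0]
    - [0, 0, 0]
    - [0, 0, 0]
    - [0, 0, 0]
    - [0, 0, 0]
    - [0, 0, 0]
    - [0, 0, 0]
    - [0, 0, 0]
    - [0, 0, 0]
  claw: [0.3, 0.3, 0.3, 0.3, 0.3, 0.3, 0.3, 0.3, 0.3, 0.3]

```text
time_s: 24.85
tcp_pos: [0.6941, -0.0465, 0.1045]
eef_rot: [180.0, -0.1, -2.3]
contact_force: [-1.8, 0.6, 6.3]
gripper_width: 0.0416
gripper_force: 20.0
```

The jar is on the floor of the well (≈6 N). Release slowly and lift away.

Call:
jog_arm:
  travel:
    - [0, 0, -0.001]
    - [0, 0, -0.001]
    - [0, 0, -0.001]
    - [0, 0, -0.001]
    - [0, 0, -0.001]
    - [0, 0, -0.02]
    - [0, 0, -0.07]
    - [0, 0, -0.13]
    - [0, 0, -0.2]
    - [0, 0, -0.27]
  dr:
    - [0, 0, 0]
    - [0, 0, 0]
    - [0, 0, 0]
    - [0, 0, 0]
    - [0, 0, 0]
    - [0, 0, 0]
    - [0, 0, 0]
    - [0, 0, 0]
    - [0, 0, 0]
    - [0, 0, 0]
  claw: [0.5, 0.55, 0.65, 0.7, 0.7, 0.7, 0.7, 0.7, 0.7, 0.7]

```text
time_s: 26.1
tcp_pos: [0.6937, -0.0465, 0.2404]
eef_rot: [-180.0, -0.0, -2.3]
contact_force: [-0.4, -0.7, -0.4]
gripper_width: 0.0613
gripper_force: 0.0
```

Call:
jog_arm:
  travel:
    - [-0.05, 0, -0.05]
    - [-0.1, 0, -0.05]
    - [-0.15, 0, -0.05]
    - [-0.2, 0, -0.05]
    - [-0.25, 0, -0.05]
    - [-0.3, 0, -0.05]
    - [-0.35, 0, -0.05]
    - [-0.4, 0, -0.05]
    - [-0.4, 0, -0.05]
    - [-0.4, 0, -0.05]
  dr:
    - [0, 0, 0]
    - [0, 0, 0]
    - [0, 0, 0]
    - [0, 0, 0]
    - [0, 0, 0]
    - [0, 0, 0]
    - [0, 0, 0]
    - [0, 0, 0]
    - [0, 0, 0]
    - [0, 0, 0]
  claw: [0.7, 0.7, 0.7, 0.7, 0.7, 0.7, 0.7, 0.7, 0.7, 0.7]

```text
time_s: 27.35
tcp_pos: [0.4945, -0.0382, 0.2642]
eef_rot: [-180.0, -0.1, -2.3]
contact_force: [-0.8, -0.5, -0.7]
gripper_width: 0.0614
gripper_force: 0.0
```

Run:
```python
from h import *
o=np.array([.591,-.0423]); a=np.radians(-2.35)
for cam in ['side','top']:
    c=cap(cam); save(c,cam+'6'); F=cloud(c).reshape(-1,3); F=F[~np.isnan(F[:,0])]
    X=(F[:,:2]-o)@np.array([[np.cos(a),-np.sin(a)],[np.sin(a),np.cos(a)]])
    print(cam,[(x,*np.median(F[(abs(X[:,0]*1e3-x)<4)&(abs(X[:,1]-.046)<.006),2]*1e3-50).round(0).reshape(1)) for x in (-62,-50,-38,-26,-14,-6)])
    Q=F[(abs(F[:,:2]-[.6935,-.0465])<.03).all(1)&(F[:,2]>.155)&(F[:,2]<.175)]
    if len(Q): print('cap',len(Q),cv2.minEnclosingCircle(Q[:,:2].astype(np.float32)),np.percentile(Q[:,2],[50,98]))
im=np.hstack([cv2.imread('pics/top6.png')[120:300,170:330],cv2.imread('pics/side6.png')[130:310,150:350]])
cv2.imwrite('pics/m6.png',cv2.resize(im,None,fx=2.2,fy=2.2,interpolation=cv2.INTER_CUBIC))
```

```text
side [(-62, np.float64(371.0)), (-50, np.float64(54.0)), (-38, np.float64(49.0)), (-26, np.float64(41.0)), (-14, np.float64(34.0)), (-6, np.float64(30.0))]
cap 152 ((0.6943381428718567, -0.04535247012972832), 0.019781097769737244) [0.16533981 0.16836698]
top [(-62, np.float64(nan)), (-50, np.float64(nan)), (-38, np.float64(nan)), (-26, np.float64(nan)), (-14, np.float64(nan)), (-6, np.float64(nan))]
cap 166 ((0.6936124563217163, -0.047920748591423035), 0.020045431330800056) [0.16702866 0.17194021]
  return _methods._mean(a, axis=axis, dtype=dtype,
  ret = ret.dtype.type(ret / rcount)
```

View pics/m6.png

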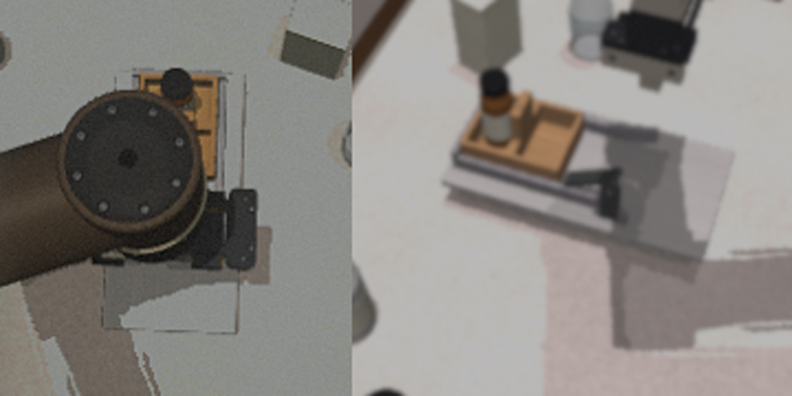

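The jar stands upright in the far well (right half, (495,105)), with its cap top at 0.166 m as expected. The catch is down behind the carrier at (590,180) and the robot is clear.

```bash
python3 -c "
from plant import r
print(r.close_job())"
```

```text
the job is handed in; nothing more can be done
None
```

The carrier is home against the stop with the catch dropped behind it, the amber jar stands upright and released in the far well, and the job was handed in at about 27 s; the hand-in returned no verdict.

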